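# Set the leak-test regulator to the gauge's set hand and pull its knob out to lock

## Robot

A 6-joint arm with a two-finger parallel gripper is mounted at the origin on the work surface. World frame = base frame: x ahead of the robot, y to its left, z up, the work surface at z = 0. Lengths are in mm, angles in rad, forces in N, time in s.
With the tool pointing down it reaches from about 350 to 875 mm from the base axis. Payload 4.2 kg.
Tool frame: the origin (TCP) lies at the very end of the fingers, on their centre line; the grasp point (between the pads) lies 19 mm behind it; z points along the fingers, y is the line along which they close (so a half turn about z gives the same grasp; the last joint's range is limited). The gripper opens to 85 mm and grips with 20 to 120 N. Pads are 22 mm wide; open, the fingers measure 114 mm over their backs; the gripper's body (76 mm by 85 mm) begins 54 mm behind the grasp point. The pads swing forward as they close: fully open they stand 13 mm farther back than shut.
Start: joints at [-1.063, 0.385, 0.008, 0, -1.194, -0.259], TCP at [153.918, -605.73, 231.312] pointing down, gripper open.
Joint ranges: [-3.14, 3.14], [-1.21, 2.06], [-1.07, 1.41], [-3.16, 2.05], [-2.99, -0.16], [-3.1, 3.1]. Speed limits (rad/s): [2.79, 2.79, 3.14, 3.14, 3.14, 3.14].

## Interface

Orientations are given as a unit quaternion [x, y, z, w].
In Python, from bench import arm, optics gives the robot as it stands. The module is installed in compiled form; this text tells all that it offers.
- The arm moves only by the tool step_arm, never from a script. Its argument "motion" is a list of rows, each an object with "dr": the turn, a rotation vector about the tool's x, y, z in units of 8 degrees (1.0 is 8 degrees), a list of three; "slide": the shift along the tool's x, y, z in mm, a list of three; "jaw": the finger opening in mm, from 0 to 85.4. A call has exactly 8 rows; each row is the pose to reach, as a shift and turn from the pose commanded when the call began, along the tool's axes at that moment; what a row does not reach only later rows make up. A row lasts 1/8 s, in which the tool goes at most 62.5 mm and 10.7 degrees, less where a joint would pass 70% of its speed; a pose out of reach is approached as far as the arm can. A call with a gripper value outside its range is refused whole. The fingers move at their own pace and stop on an object; the grip force is fixed at half the most. Time passes only in rows, so rows that repeat a pose let the fingers close, or fill a call up. It gives the time, the measured TCP pose, the force, the opening and the grip force at its end, in the units of the state.
- arm.read_state(): the state, without advancing time (a new reading comes with each control period).
- optics.get_image(name): name is "scene" or "top" or "wrist"; returns the picture (384x512x3 uint8, blue, green, red); there is no depth.
- optics.camera_info(name): a dict with "camera_matrix" (3x3 intrinsics, pixels), "view" (4x4, takes a point from world to camera coordinates); the wrist camera has in their place "T_tool_cam" (4x4, takes a point from camera to tool coordinates, whose origin is the TCP and whose axes are the flange's). Camera axes: x right, y up, looking along -z (the intrinsics and any distortion apply to the point x, -y, -z); pixel columns grow to the right and rows downward; lengths in mm; the calibration is good to about 2 mm. A picture is of the moment at which its call begins: read the wrist's pose just before it. camera_info takes no time and is no camera call.
- arm.job_done(): hands the job in; it is judged then, once.
The state is a dict: "clock": time; "joints": joint angles; "joint_vel": joint speeds; "joint_efforts": joint torques, N m; "position": TCP position; "ee_rot": TCP orientation; "contact_force": force on the tool from outside, world axes, zero at the start; "wrist_torque": the same for the moment, N m; "gripper_width": finger opening in mm; "grasp_force": force on a finger pad.
Only numpy, scipy, OpenCV 4.12 (cv2) and the standard library are available. Lean on these libraries where they do the work, as an engineer would, in place of code of your own. Each camera call takes 0.05 s, during which the arm holds its last target. There are 200 camera calls.

## Task

An oil cooler is on the leak-test console: turn the regulator's knob clockwise to bring the large gauge's needle up onto the set hand without running well past it, then pull the knob straight up, fully out, so that it locks there with the needle still on the set hand. The lock only goes in where its hidden teeth mesh, so do not force it: if the knob stops short, ease off, turn it a touch and pull again. Let go of it at the end, and leave the things lying around where they are.

Things in the scene. Friction and masses are not known exactly. Their poses are not given: they have to be found in the camera images.
- console: fixed grey sheet-steel leak-test console, 200 (x) x 320 (y) x 100 mm high, flat level aluminium top panel with the regulator knob, a large and a small gauge; an oil cooler (170 x 50 x 112 mm high) is coupled to its +y end. Origin: centre of the underside, on the bench; x away from the robot at yaw 0, z up
- bonnet: the regulator's fixed round steel collar on the console's panel, 54 mm across and 9 mm high, that the knob stands over; inside it, out of sight, is the toothed lock ring (12 teeth, 30 degrees apart, at an unknown angle). Origin on the knob's axis at the panel's top face, 100 mm above the bench
- knob: the regulator's knob: black ribbed upright plastic cylinder, 44 mm across, 41 mm tall; its lower edge is 10 mm and its top 51 mm above the panel when pushed in. Two keys below the panel go in between the teeth of the lock ring when it is pulled up. It takes about 0.15 N m to turn and about 5 N to slide, stays where it is left, and has no return spring. Origin on its axis, at the panel's top face when pushed in; z up along the axis
- knob_grip (a point): point on the knob's axis, 15 mm below its top (36 mm above the panel when pushed in): where to pinch it from above
- knob_turn (a joint): turn of the knob (rad), growing clockwise seen from above; the pressure and the needle rise 0.4 rad per rad of knob; range 0 to 11.8
- knob_pull (a joint): how far the knob is pulled up (m): 0 pushed in, free to turn; 0.002 where the keys meet the teeth and stop if they do not mesh (a touch of turn, at most 0.22 rad either way, finds the nearest gap; the keys have about 0.06 rad of play in a gap); 0.008 fully out against its stop, locked against turning
- needle: the large gauge's needle: slender black pointer, 42 mm from pivot to tip, with a short tail. Origin at the pivot; x along the pointer to its tip, z up. Moves clockwise seen from above as the pressure rises. The gauge is 100 mm across, white dial facing up, in the console's panel
- needle_tip (a point): tip of the needle
- set_hand: the large gauge's set hand: brass, a thin arm with a broad end 9 mm wide from 31 to 46 mm from the pivot, marking the pressure wanted; it stays where it is. Origin at the same pivot; x along the hand to its broad end, y towards lower pressure, z up
- spray_can_mid (a point): centre of a loose aluminium can, 56 mm across and 130 mm tall, standing beside the -y end of the console; leave alone
- spanner_mid (a point): middle of a loose steel spanner, 170 mm long, lying in front of the console; leave alone
- deep_socket_mid (a point): centre of a loose upright steel socket, 28 mm across, 50 mm tall, in front of the console; leave alone
- adaptor_mid (a point): centre of a loose brass adaptor, 30 mm across, 26 mm tall, standing on the console's panel; leave alone

How it is judged:
By the outcome, as a careful person would: the job done as asked, in the order asked, and still so for the second after the job is handed in, with the robot touching nothing.
It also fails if it takes over 72 s, if anything falls off the work surface, if the arm or the gripper's body presses on something with over 40 N, if the wrist force passes 120 N, or if a joint passes its speed limit or range.

## Working session

There is one attempt and no reset: what is moved stays moved. The work goes in short steps, Python scripts to look and compute and a tool call to move; the robot and the scene stay as the last step left them, time stands still between calls to the robot, and variables do not carry over. Pictures are saved under pics/ and viewed, at most 10 in all, crops included, and the job is handed in when it is done.

Besides the shell and the picture viewer there is one more tool, called after "Request:" as name(argument=value, ...), one argument or row to a line, values as JSON. step_arm: Moves the arm, as the interface text tells. Its arguments: {"type":"object","properties":{"motion":{"type":"array","items":{"type":"object","properties":{"dr":{"type":"array","items":{"type":"number"}},"slide":{"type":"array","items":{"type":"number"}},"jaw":{"type":"number"}}}}},"required":["motion"]}

```bash
mkdir -p pics
cat > h.py <<'E'
import numpy as np, cv2
from bench import arm, optics
from scipy.spatial.transform import Rotation as R
def cam(name):
    i=optics.camera_info(name); K=np.array(i["camera_matrix"])
    if name=="wrist":
        s=arm.read_state(); T=np.eye(4); T[:3,:3]=R.from_quat(s["ee_rot"]).as_matrix(); T[:3,3]=s["position"]
        return K,T@np.array(i["T_tool_cam"]),i
    return K,np.linalg.inv(np.array(i["view"])),i
def ray(K,C,uv,z):
    d=np.array([(uv[0]-K[0,2])/K[0,0],-(uv[1]-K[1,2])/K[1,1],-1.]); d=C[:3,:3]@d
    return C[:3,3]+d*(z-C[2,3])/d[2]
def proj(K,C,p):
    q=np.linalg.inv(C)@np.append(p,1); return K[0,0]*q[0]/-q[2]+K[0,2], K[1,1]*-q[1]/-q[2]+K[1,2]
E
python3 - <<'E'
from h import *
for n in ("scene","top"):
    im=optics.get_image(n); cv2.imwrite(f"pics/{n}0.png",im); print(cam(n))
print(cam("wrist")[2]); print(arm.read_state())
E
```

```text
(array([[375.10198777,   0.        , 256.45780495],
       [  0.        , 375.10198777, 187.64456488],
       [  0.        ,   0.        ,   1.        ]]), array([[-4.90136303e-01, -7.16756425e-01,  4.96010717e-01,
         9.01005924e+02],
       [ 8.71625656e-01, -4.06899808e-01,  2.73315316e-01,
         1.46841852e+02],
       [ 5.92615669e-03,  5.66297425e-01,  8.24179657e-01,
         6.42235455e+02],
       [ 0.00000000e+00,  0.00000000e+00,  0.00000000e+00,
         1.00000000e+00]]), {'camera_matrix': array([[375.10198777,   0.        , 256.45780495],
       [  0.        , 375.10198777, 187.64456488],
       [  0.        ,   0.        ,   1.        ]]), 'view': array([[-4.90136303e-01,  8.71625656e-01,  5.92615669e-03,
         3.09818600e+02],
       [-7.16756425e-01, -4.06899808e-01,  5.66297425e-01,
         3.41855422e+02],
       [ 4.96010717e-01,  2.73315316e-01,  8.24179657e-01,
        -1.01636012e+03],
       [ 0.00000000e+00,  0.00000000e+00,  0.00000000e+00,
         1.00000000e+00]])})
(array([[361.54507835,   0.        , 262.65053458],
       [  0.        , 361.
[... 1495 characters left out ...]
': array([-1.06338205e+00,  3.85476350e-01,  6.76543513e-03, -4.09686144e-04,
       -1.19400864e+00, -2.58620362e-01]), 'joint_vel': array([-0.00055107, -0.00168871,  0.00416303,  0.00322101, -0.00111518,
       -0.00032919]), 'joint_efforts': array([-4.99832095e-04, -3.93319094e+01,  1.88927865e+01,  4.19778541e+00,
       -2.55035971e-03,  3.09461747e-06]), 'position': array([ 153.7913617 , -605.24668054,  230.33788369]), 'ee_rot': array([-1.24001344e-01,  9.92281566e-01,  9.63094878e-04, -1.82770957e-04]), 'contact_force': array([-0.11762333,  0.23419265, -0.23255586]), 'wrist_torque': array([-0.0354049 , -0.01067335, -0.03214029]), 'grasp_force': 0.0, 'gripper_width': 85.46767382847105}
```

View pics/top0.png

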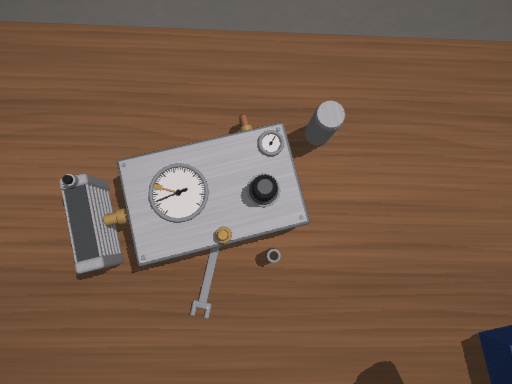

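View pics/scene0.png

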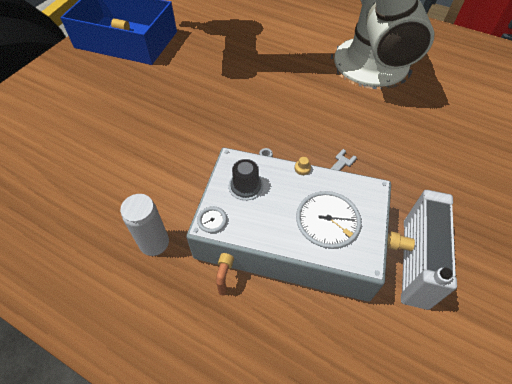

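The top view shows the large gauge at about (178,192), with the needle at lower left and the brass set hand near (157,186). The knob is at (264,188), the adaptor at (223,235) and the can at (325,120). The scene view shows the gauge at (329,218) with the needle pointing right, and the knob at (245,175).

Run:
```python
from h import *
for n,L in (("top",[("gauge",(178,192.5),101),("knobtop",(264,186),151),("adaptop",(223,235),126),("cantop",(330,114),130)]),("scene",[("gauge",(329,218),101),("knobtop",(246,165),151),("adaptop",(304,159),126)])):
    K,C,_=cam(n)
    for a,uv,z in L: print(n,a,ray(K,C,uv,z).round(1))
K,C,_=cam("top"); im=cv2.imread("pics/top0.png")
c=im[125:260,115:310]; cv2.imwrite("pics/c0.png",cv2.resize(c,None,fx=4,fy=4,interpolation=cv2.INTER_CUBIC))
```

```text
top gauge [572.4 101.4 101. ]
top knobtop [580.5 -52.  151. ]
top adaptop [497.   16.6 126. ]
top cantop [ 718.4 -172.2  130. ]
scene gauge [569.1 102.1 101. ]
scene knobtop [574.2 -53.5 151. ]
scene adaptop [495.5  18.5 126. ]
```

View pics/c0.png

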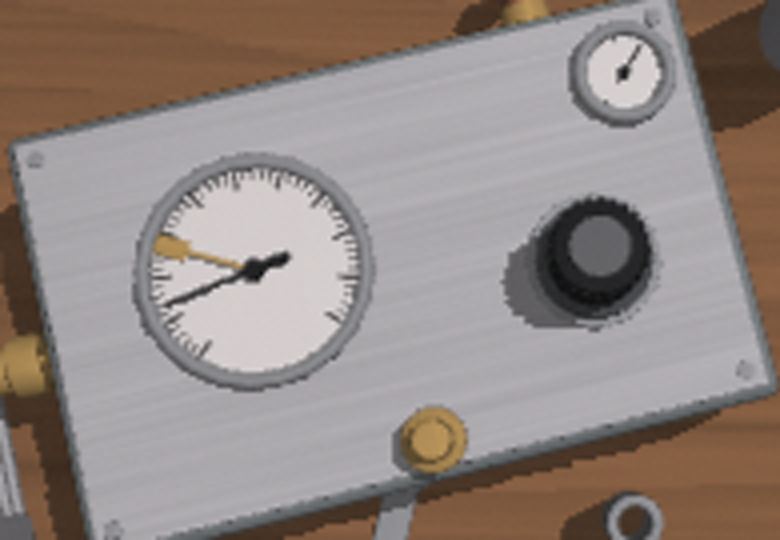

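Request:
step_arm(
  motion=[
    {"slide": [-40,44,0],"dr": [0,0,0],"jaw": 85},
    {"slide": [-82,89,0],"dr": [0,0,0],"jaw": 85},
    {"slide": [-124,135,0],"dr": [0,0,0],"jaw": 85},
    {"slide": [-166,181,0],"dr": [0,0,0],"jaw": 85},
    {"slide": [-208,227,0],"dr": [0,0,0],"jaw": 85},
    {"slide": [-250,273,0],"dr": [0,0,0],"jaw": 85},
    {"slide": [-292,319,0],"dr": [0,0,0],"jaw": 85},
    {"slide": [-334,365,0],"dr": [0,0,0],"jaw": 85},
  ],
)

```text
clock: 1.1
position: [388.1, -167.8, 231.3]
ee_rot: [-0.124, 0.992, -0.0, 0.0]
contact_force: [1.1, -0.8, 0.5]
gripper_width: 85.2
grasp_force: 0.0
```

Request:
step_arm(
  motion=[
    {"slide": [-40,43,5],"dr": [0,0,-1.2],"jaw": 85},
    {"slide": [-80,87,10],"dr": [0,0,-2.4],"jaw": 85},
    {"slide": [-120,130,20],"dr": [0,0,-3.7],"jaw": 85},
    {"slide": [-160,174,25],"dr": [0,0,-5],"jaw": 85},
    {"slide": [-200,217,30],"dr": [0,0,-6.3],"jaw": 85},
    {"slide": [-240,260,40],"dr": [0,0,-7.6],"jaw": 85},
    {"slide": [-254,276,40],"dr": [0,0,-8.9],"jaw": 85},
    {"slide": [-254,276,40],"dr": [0,0,-10.1],"jaw": 85},
  ],
)

```text
clock: 2.1
position: [566.3, 162.0, 189.9]
ee_rot: [0.74, -0.672, -0.0, 0.001]
contact_force: [-0.5, -1.1, -0.3]
gripper_width: 84.7
grasp_force: 0.0
```

Run:
```python
from h import *
K,C,_=cam("wrist"); s=arm.read_state(); print(s["position"],s["joints"],s["clock"])
im=optics.get_image("wrist"); cv2.imwrite("pics/w1.png",im); np.savez("w1.npz",K=K,C=C)
```

```text
[566.25977753 162.0430738  189.91046182] [ 5.53375547e-01  3.56868207e-01 -1.43261323e-01 -2.07995867e-04
 -1.07252437e+00 -4.57427017e-01] 2.1
```

View pics/w1.png

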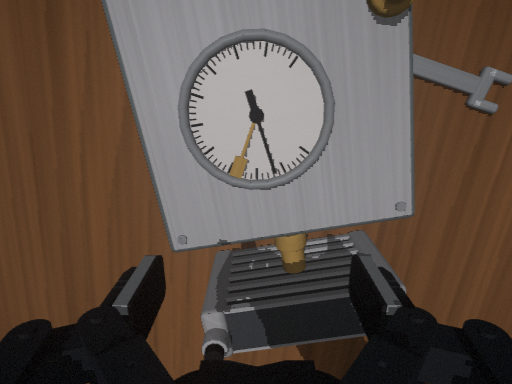

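The wrist view shows the pivot at about (257,116), the needle tip at (275,173) and the set hand's broad end around (238,168).

```bash
cat >> h.py <<'E'
def gauge(im,K,C,piv,r=70,z=102):
    """needle/set-hand azimuth (deg) about pivot px piv, from pixel masks cast to plane z; lag = clockwise turn still needed"""
    h,w=im.shape[:2]; hsv=cv2.cvtColor(im,cv2.COLOR_BGR2HSV)
    P=ray(K,C,piv,z); out={}
    for n,m,lo,hi in (("hand",(hsv[...,1]>110)&(hsv[...,2]>90),30,45),("needle",(hsv[...,2]<75),20,38)):
        v,u=np.nonzero(m); Q=np.array([ray(K,C,(a,b),z)-P for a,b in zip(u,v) if np.hypot(a-piv[0],b-piv[1])<r])
        d=np.hypot(Q[:,0],Q[:,1]); Q=Q[(d>lo)&(d<hi)]; a=np.arctan2(Q[:,1],Q[:,0])
        out[n]=(a,len(Q))
    return P,out
E
python3 - <<'E'
from h import *
d=np.load("w1.npz"); K,C=d["K"],d["C"]; im=cv2.imread("pics/w1.png")
P,o=gauge(im,K,C,(257,116)); print(P)
for n,(a,k) in o.items(): print(n,k,np.degrees(np.median(a)),np.histogram(np.degrees(a),bins=np.arange(-180,181,10))[0])
g=np.array([proj(K,C,(580,-53,151)),proj(K,C,(571,101.5,101))]); print(g)
for n in("top",):
  K,C,_=cam(n); im=cv2.imread("pics/top0.png"); g=im.max(2)
  # dark knob mask
  m=(g<60).astype(np.uint8); m[:150]=0; m[230:]=0; m[:,:235]=0; m[:,300:]=0
  mo=cv2.moments(m,True); print(mo["m10"]/mo["m00"],mo["m01"]/mo["m00"])
E
```

```text
[571.52378502 102.91592409 102.        ]
hand 227 74.39541079395889 [  0   0   0   0   0   0   0   0   0   0   0   0   0   0   0   0   0   0
   0   0   0   0   0   0  37 171  19   0   0   0   0   0   0   0   0   0]
needle 72 113.12453202649343 [ 0  0  0  0  0  0  0  0  0  0  0  0  0  0  0  0  0  0  0  0  0  0  0  0
  1  0  0  3  0 65  2  0  0  1  0  0]
[[ 274.42264161 -274.69758758]
 [ 257.94700855  113.86083159]]
261.8240740740741 189.89583333333334
```

Request:
step_arm(
  motion=[
    {"slide": [40,2,-10],"dr": [0,0,0],"jaw": 85},
    {"slide": [80,4,-20],"dr": [0,0,0],"jaw": 85},
    {"slide": [120,6,-20],"dr": [0,0,0],"jaw": 85},
    {"slide": [145,8,-20],"dr": [0,0,0],"jaw": 85},
    {"slide": [155,8,-20],"dr": [0,0,0],"jaw": 85},
    {"slide": [155,8,-20],"dr": [0,0,0],"jaw": 85},
    {"slide": [155,8,-20],"dr": [0,0,0],"jaw": 85},
    {"slide": [155,8,-20],"dr": [0,0,0],"jaw": 85},
  ],
)

```text
clock: 3.15
position: [571.7, 6.1, 211.3]
ee_rot: [0.738, -0.675, -0.0, -0.0]
contact_force: [-0.0, 0.3, -0.0]
gripper_width: 84.6
grasp_force: 0.0
```

Run:
```python
from h import *
K,C,_=cam("wrist"); s=arm.read_state(); print(s["position"],s["joints"],s["clock"])
im=optics.get_image("wrist"); cv2.imwrite("pics/w2.png",im); np.savez("w2.npz",K=K,C=C)
print(proj(K,C,(579,-53,151)))
```

```text
[571.71187549   6.08035157 211.25505768] [ 2.93878469e-01  3.09786563e-01 -1.56547456e-01 -5.20690854e-05
 -1.10448863e+00 -2.04667863e-01] 3.15
(np.float64(253.30829370406107), np.float64(120.01171820562672))
```

View pics/w2.png

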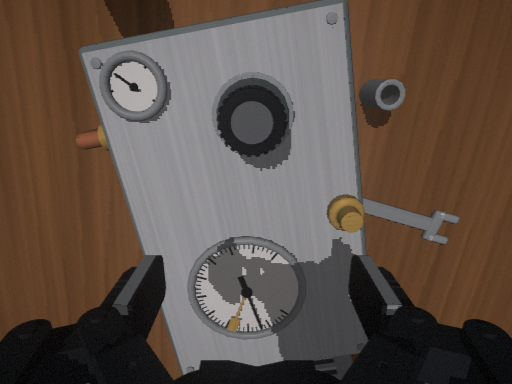

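The knob's top disc is at about (252.5,121.5), within 1 mm of the estimate, which puts it at roughly (579.5,-52). I'll move over it and go down.

Request:
step_arm(
  motion=[
    {"slide": [20,-1,10],"dr": [0,0,0],"jaw": 85},
    {"slide": [45,-2,20],"dr": [0,0,0],"jaw": 85},
    {"slide": [58.7,-2.6,40],"dr": [0,0,0],"jaw": 85},
    {"slide": [58.7,-2.6,60],"dr": [0,0,0],"jaw": 85},
    {"slide": [58.7,-2.6,80],"dr": [0,0,0],"jaw": 85},
    {"slide": [58.7,-2.6,92],"dr": [0,0,0],"jaw": 85},
    {"slide": [58.7,-2.6,97],"dr": [0,0,0],"jaw": 85},
    {"slide": [58.7,-2.6,97],"dr": [0,0,0],"jaw": 85},
  ],
)

```text
clock: 4.2
position: [579.6, -53.2, 114.3]
ee_rot: [0.738, -0.675, 0.0, 0.0]
contact_force: [0.2, -0.3, 0.1]
gripper_width: 85.1
grasp_force: 0.0
```

Request:
step_arm(
  motion=[
    {"slide": [0,0,0],"dr": [0,0,0],"jaw": 60},
    {"slide": [0,0,0],"dr": [0,0,0],"jaw": 50},
    {"slide": [0,0,0],"dr": [0,0,0],"jaw": 40},
    {"slide": [0,0,0],"dr": [0,0,0],"jaw": 35},
    {"slide": [0,0,0],"dr": [0,0,0],"jaw": 35},
    {"slide": [0,0,0],"dr": [0,0,0],"jaw": 35},
    {"slide": [0,0,0],"dr": [0,0,0],"jaw": 35},
    {"slide": [0,0,0],"dr": [0,0,0],"jaw": 35},
  ],
)

```text
clock: 5.2
position: [580.2, -52.9, 115.2]
ee_rot: [0.738, -0.675, 0.001, -0.001]
contact_force: [-0.4, 1.5, 4.7]
gripper_width: 43.1
grasp_force: 60.7
```

Request:
step_arm(
  motion=[
    {"slide": [0,0,0],"dr": [0,0,1],"jaw": 35},
    {"slide": [0,0,0],"dr": [0,0,2.2],"jaw": 35},
    {"slide": [0,0,0],"dr": [0,0,3.4],"jaw": 35},
    {"slide": [0,0,0],"dr": [0,0,4.6],"jaw": 35},
    {"slide": [0,0,0],"dr": [0,0,5.8],"jaw": 35},
    {"slide": [0,0,0],"dr": [0,0,7],"jaw": 35},
    {"slide": [0,0,0],"dr": [0,0,8],"jaw": 35},
    {"slide": [0,0,0],"dr": [0,0,8],"jaw": 35},
  ],
)

```text
clock: 6.2
position: [580.0, -52.7, 115.2]
ee_rot: [-0.267, 0.964, -0.0, 0.001]
contact_force: [-0.5, 2.0, 5.4]
gripper_width: 43.0
grasp_force: 61.0
```

Run:
```python
from h import *
s=arm.read_state(); print(s["position"],s["joints"],s["clock"],s["contact_force"],s["wrist_torque"],s["gripper_width"])
o=[]
for n,c in (("top",(178,192)),("scene",(329,218)),("wrist",None)):
    im=optics.get_image(n); cv2.imwrite(f"pics/{n}3.png",im)
    if c: o.append(cv2.resize(im[c[1]-37:c[1]+37,c[0]-37:c[0]+37],(390,390),interpolation=cv2.INTER_CUBIC))
cv2.imwrite("pics/m3.png",np.hstack(o))
```

```text
[579.96226636 -52.72370566 115.20682193] [ 1.87281966e-01  4.19695034e-01 -2.55237269e-01 -6.71384513e-05
 -8.94169262e-01 -1.21687722e+00] 6.2 [-0.47688026  1.95847043  5.42920561] [ 0.52778377  0.18685885 -0.15976707] 42.978421112233654
```

View pics/m3.png

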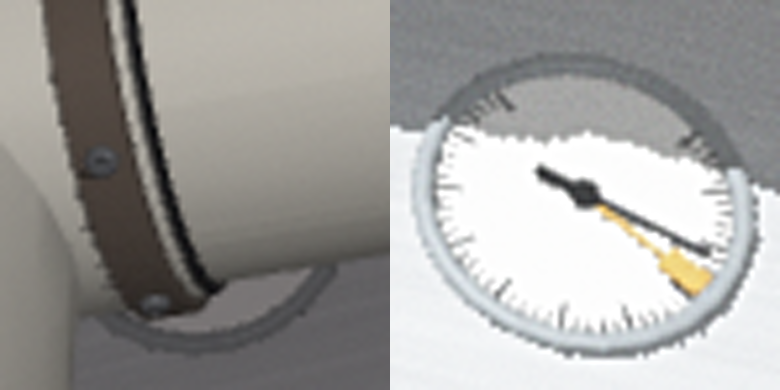

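The arm hides the gauge in the top view. The scene crop shows the needle closing on the brass hand but still short of it.

```bash
cat >> h.py <<'E'
def sg(f,piv=(329,217.5)):
    K,C,_=cam("scene"); im=cv2.imread(f); S=4
    im=cv2.resize(im,None,fx=S,fy=S,interpolation=cv2.INTER_CUBIC); K=K.copy(); K[:2]*=S; 
    P,o=gauge(im,K,C,(piv[0]*S+1.5,piv[1]*S+1.5),r=35*S)
    h=np.degrees(np.median(o["hand"][0])); a=np.degrees(o["needle"][0]); a=a[abs(a-h)<60]
    c,e=np.histogram(a,bins=np.arange(h-60,h+60,3)); k=e[c.argmax()]+1.5
    return P.round(1),h.round(1),np.median(a[abs(a-k)<5]).round(1),c
E
python3 - <<'E'
from h import *
for f in("scene0","scene3"): print(sg(f"pics/{f}.png"))
E
```

```text
(array([569.2, 102.6, 102. ]), np.float64(73.5), np.float64(nan), array([0, 0, 0, 0, 0, 0, 0, 0, 0, 0, 0, 0, 0, 0, 0, 0, 0, 0, 0, 0, 0, 0,
       0, 0, 0, 0, 0, 0, 0, 0, 0, 0, 0, 0, 0, 0, 0, 0, 0]))
(array([569.2, 102.6, 102. ]), np.float64(73.4), np.float64(nan), array([0, 0, 0, 0, 0, 0, 0, 0, 0, 0, 0, 0, 0, 0, 0, 0, 0, 0, 0, 0, 0, 0,
       0, 0, 0, 0, 0, 0, 0, 0, 0, 0, 0, 0, 0, 0, 0, 0, 0]))
  return _methods._mean(a, axis=axis, dtype=dtype,
  ret = ret.dtype.type(ret / rcount)
```

```bash
sed -i 's/(hsv\[...,2\]<75),20,38/(hsv[...,2]<125)\&(hsv[...,1]<90),15,34/' h.py
python3 - <<'E'
from h import *
for f in("scene0","scene3"): print(sg(f"pics/{f}.png"))
E
```

```text
(array([569.2, 102.6, 102. ]), np.float64(73.5), np.float64(114.2), array([  0,   0,   0,   0,   0,   0,   0,   0,   0,   0,   0,   0,   0,
         0,   0,   0,   0,   0,   0,   0,   0,   0,   0,   0,   0,   0,
         0,   0,   0,   0,   0,   0,  31, 117,  41,   0,   0,   0,   0]))
(array([569.2, 102.6, 102. ]), np.float64(73.4), np.float64(87.8), array([ 0,  0,  0,  0,  0,  0,  0,  0,  0,  0,  0,  0,  0,  0,  0,  0,  0,
        0,  0,  0,  0,  0,  0, 11, 99, 61,  0,  0,  0,  0,  0,  0,  0,  0,
        0,  0,  0,  0,  0]))
```

Request:
step_arm(
  motion=[
    {"slide": [0,0,0],"dr": [0,0,0.8],"jaw": 35},
    {"slide": [0,0,0],"dr": [0,0,1.6],"jaw": 35},
    {"slide": [0,0,0],"dr": [0,0,2.4],"jaw": 35},
    {"slide": [0,0,0],"dr": [0,0,3.2],"jaw": 35},
    {"slide": [0,0,0],"dr": [0,0,3.8],"jaw": 35},
    {"slide": [0,0,0],"dr": [0,0,4.1],"jaw": 35},
    {"slide": [0,0,0],"dr": [0,0,4.1],"jaw": 35},
    {"slide": [0,0,0],"dr": [0,0,4.1],"jaw": 35},
  ],
)

```text
clock: 7.35
position: [580.0, -52.6, 115.2]
ee_rot: [0.015, 1.0, 0.0, 0.001]
contact_force: [-0.5, 1.6, 5.9]
gripper_width: 42.7
grasp_force: 60.9
```

Run:
```python
from h import *
s=arm.read_state(); print(s["position"],s["joints"],s["clock"],s["contact_force"],s["wrist_torque"],s["gripper_width"])
cv2.imwrite("pics/scene4.png",optics.get_image("scene")); print(sg("pics/scene4.png"))
```

```text
[579.97053522 -52.58652749 115.18579482] [ 1.87456020e-01  4.19712578e-01 -2.55213007e-01 -2.21213525e-04
 -8.94140948e-01 -1.78815709e+00] 7.35 [-0.47063444  1.61617252  5.90550324] [0.68301264 0.22052339 0.03004377] 42.73571036213663
(array([569.2, 102.6, 102. ]), np.float64(71.9), np.float64(74.2), array([  0,   0,   0,   0,   0,   0,   0,   0,   0,   0,   0,   0,   0,
         0,   0,   0,   0,   0,   0,   9, 108,  54,   0,   0,   0,   0,
         0,   0,   0,   0,   0,   0,   0,   0,   0,   0,   0,   0,   0]))
```

Request:
step_arm(
  motion=[
    {"slide": [0,0,-0.5],"dr": [0,0,0],"jaw": 35},
    {"slide": [0,0,-1],"dr": [0,0,0],"jaw": 35},
    {"slide": [0,0,-1.5],"dr": [0,0,0],"jaw": 35},
    {"slide": [0,0,-2],"dr": [0,0,0],"jaw": 35},
    {"slide": [0,0,-2.5],"dr": [0,0,0],"jaw": 35},
    {"slide": [0,0,-3],"dr": [0,0,0],"jaw": 35},
    {"slide": [0,0,-3.5],"dr": [0,0,0],"jaw": 35},
    {"slide": [0,0,-4],"dr": [0,0,0],"jaw": 35},
  ],
)

```text
clock: 8.4
position: [579.8, -52.6, 117.0]
ee_rot: [0.015, 1.0, 0.0, 0.0]
contact_force: [5.1, 2.2, -5.8]
gripper_width: 42.8
grasp_force: 61.5
```

Request:
step_arm(
  motion=[
    {"slide": [0,0,-0.4],"dr": [0,0,0],"jaw": 35},
    {"slide": [0,0,-0.8],"dr": [0,0,0],"jaw": 35},
    {"slide": [0,0,-1.2],"dr": [0,0,0],"jaw": 35},
    {"slide": [0,0,-1.6],"dr": [0,0,0],"jaw": 35},
    {"slide": [0,0,-2],"dr": [0,0,0],"jaw": 35},
    {"slide": [0,0,-2],"dr": [0,0,0],"jaw": 35},
    {"slide": [0,0,-2],"dr": [0,0,0],"jaw": 35},
    {"slide": [0,0,-2],"dr": [0,0,0],"jaw": 35},
  ],
)

```text
clock: 9.4
position: [579.8, -52.6, 118.9]
ee_rot: [0.015, 1.0, 0.0, 0.0]
contact_force: [4.5, 3.7, -6.5]
gripper_width: 42.8
grasp_force: 61.6
```

The knob is up 3.7 mm at only about 6 N, so it is past the 2 mm tooth plane and the keys mesh. I'll keep pulling to the stop.

Request:
step_arm(
  motion=[
    {"slide": [0,0,-0.8],"dr": [0,0,0],"jaw": 35},
    {"slide": [0,0,-1.6],"dr": [0,0,0],"jaw": 35},
    {"slide": [0,0,-2.4],"dr": [0,0,0],"jaw": 35},
    {"slide": [0,0,-3.2],"dr": [0,0,0],"jaw": 35},
    {"slide": [0,0,-4],"dr": [0,0,0],"jaw": 35},
    {"slide": [0,0,-4.8],"dr": [0,0,0],"jaw": 35},
    {"slide": [0,0,-5.6],"dr": [0,0,0],"jaw": 35},
    {"slide": [0,0,-5.6],"dr": [0,0,0],"jaw": 35},
  ],
)

```text
clock: 10.4
position: [579.7, -52.6, 123.4]
ee_rot: [0.016, 1.0, 0.001, -0.0]
contact_force: [6.8, 1.8, -10.6]
gripper_width: 42.8
grasp_force: 62.5
```

Run:
```python
from h import *
s=arm.read_state(); print(s["position"],s["contact_force"],s["wrist_torque"],s["gripper_width"])
cv2.imwrite("pics/scene5.png",optics.get_image("scene")); print(sg("pics/scene5.png"))
```

```text
[579.69972375 -52.58811806 123.42583665] [  6.76998464   1.82758855 -10.62525593] [ 0.67641988 -2.15101109 -0.05251941] 42.788834050640546
(array([569.2, 102.6, 102. ]), np.float64(72.0), np.float64(74.1), array([  0,   0,   0,   0,   0,   0,   0,   0,   0,   0,   0,   0,   0,
         0,   0,   0,   0,   0,   0,  12, 111,  48,   0,   0,   0,   0,
         0,   0,   0,   0,   0,   0,   0,   0,   0,   0,   0,   0,   0]))
```

Request:
step_arm(
  motion=[
    {"slide": [0,0,-0.5],"dr": [0,0,0],"jaw": 35},
    {"slide": [0,0,-1],"dr": [0,0,0],"jaw": 35},
    {"slide": [0,0,-1.5],"dr": [0,0,0],"jaw": 35},
    {"slide": [0,0,-2],"dr": [0,0,0],"jaw": 35},
    {"slide": [0,0,-2],"dr": [0,0,0],"jaw": 35},
    {"slide": [0,0,-2],"dr": [0,0,0],"jaw": 35},
    {"slide": [0,0,-2],"dr": [0,0,0],"jaw": 35},
    {"slide": [0,0,-2],"dr": [0,0,0],"jaw": 35},
  ],
)

```text
clock: 11.45
position: [579.6, -52.6, 123.5]
ee_rot: [0.016, 1.0, 0.001, -0.001]
contact_force: [10.0, 1.0, -19.4]
gripper_width: 42.9
grasp_force: 63.5
```

The knob is hard against the stop, with no more travel as the force rose. I'll relax the pull, open the jaws and back off upward.

Request:
step_arm(
  motion=[
    {"slide": [0,0,1],"dr": [0,0,0],"jaw": 35},
    {"slide": [0,0,1.5],"dr": [0,0,0],"jaw": 35},
    {"slide": [0,0,1.5],"dr": [0,0,0],"jaw": 50},
    {"slide": [0,0,1.5],"dr": [0,0,0],"jaw": 65},
    {"slide": [0,0,1.5],"dr": [0,0,0],"jaw": 80},
    {"slide": [0,0,1.5],"dr": [0,0,0],"jaw": 85},
    {"slide": [0,0,1.5],"dr": [0,0,0],"jaw": 85},
    {"slide": [0,0,1.5],"dr": [0,0,0],"jaw": 85},
  ],
)

```text
clock: 12.45
position: [579.4, -53.0, 126.5]
ee_rot: [0.015, 1.0, 0.0, 0.0]
contact_force: [0.1, -0.7, 0.4]
gripper_width: 85.2
grasp_force: 0.0
```

Request:
step_arm(
  motion=[
    {"slide": [0,0,-15],"dr": [0,0,0],"jaw": 85},
    {"slide": [0,0,-35],"dr": [0,0,0],"jaw": 85},
    {"slide": [0,0,-60],"dr": [0,0,0],"jaw": 85},
    {"slide": [0,0,-90],"dr": [0,0,0],"jaw": 85},
    {"slide": [40,0,-110],"dr": [0,0,0],"jaw": 85},
    {"slide": [80,0,-120],"dr": [0,0,0],"jaw": 85},
    {"slide": [110,-40,-120],"dr": [0,0,0],"jaw": 85},
    {"slide": [120,-80,-120],"dr": [0,0,0],"jaw": 85},
  ],
)

```text
clock: 13.45
position: [455.7, -129.8, 248.4]
ee_rot: [0.014, 1.0, 0.0, 0.002]
contact_force: [-0.0, -1.3, -0.6]
gripper_width: 85.3
grasp_force: 0.0
```

Run:
```python
from h import *
s=arm.read_state(); print(s["position"],s["contact_force"],s["gripper_width"])
a=optics.get_image("scene"); cv2.imwrite("pics/scene6.png",a); print(sg("pics/scene6.png"))
K,C,_=cam("scene"); print(proj(K,C,(578,-53,151)),proj(K,C,(578,-53,159)))
b=cv2.imread("pics/scene0.png"); f=lambda i:cv2.resize(i[140:260,180:370],None,fx=4,fy=4,interpolation=cv2.INTER_CUBIC)
cv2.imwrite("pics/m6.png",cv2.resize(np.vstack([f(b),f(a)]),(475,600)))
cv2.imwrite("pics/z6.png",f(a))
```

```text
[ 455.72292857 -129.77300972  248.40121082] [-0.01056971 -1.28937396 -0.58752561] 85.25503371421017
(array([569.2, 102.6, 102. ]), np.float64(72.0), np.float64(74.1), array([  0,   0,   0,   0,   0,   0,   0,   0,   0,   0,   0,   0,   0,
         0,   0,   0,   0,   0,   0,  24, 118,  65,   0,   0,   0,   0,
         0,   0,   0,   0,   0,   0,   0,   0,   0,   0,   0,   0,   0]))
(np.float64(245.08944942863812), np.float64(166.67300367546719)) (np.float64(244.9961977987631), np.float64(163.67576374712613))
```

View pics/m6.png

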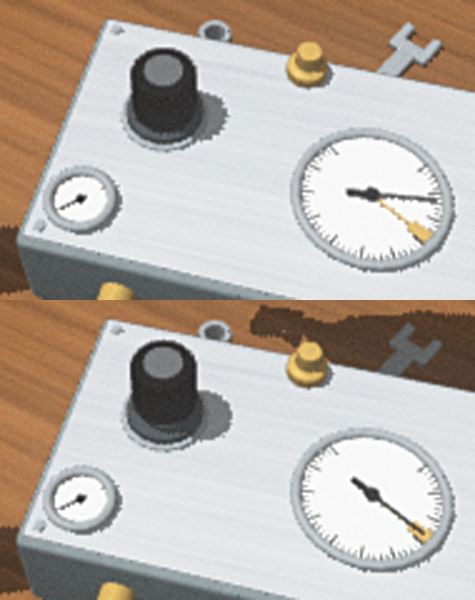

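View pics/z6.png

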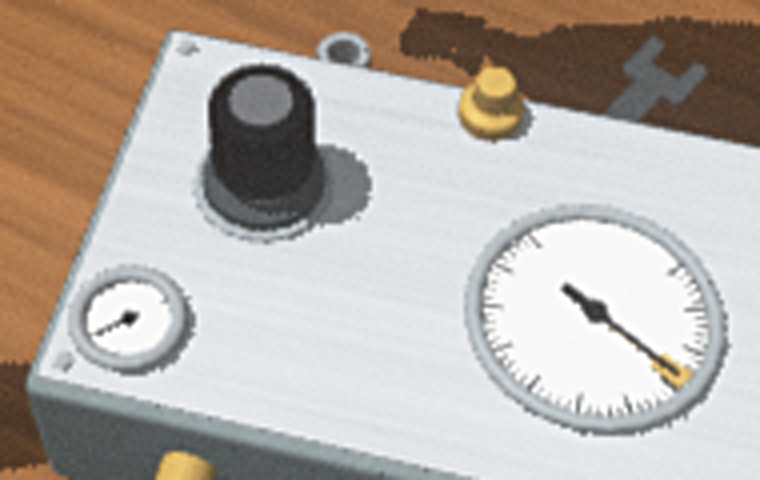

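The needle lies on the set hand's broad end, the knob stands about 8 mm higher than before, and nothing else has moved. I'll hand the job in.

```bash
python3 -c "
from bench import arm; print(arm.job_done())"
```

```text
the job is handed in; nothing more can be done
None
```

The knob is turned so the needle sits on the set hand, pulled about 8 mm to its stop where it locked on the first pull, and released; nothing lying around was moved, and the job is handed in.

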